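# Hold the heavy chest lid open with its lever

### The arm

A 7-joint arm with a two-finger parallel gripper is mounted at the origin on the work surface. World frame = base frame: x ahead of the robot, y to its left, z up, the work surface at z = 0. Lengths are in m, angles in rad, forces in N, time in s.
With the tool pointing down it reaches from about 0.4 to 0.85 m from the base axis. Payload 10.4 kg.
Tool frame: the origin (TCP) lies midway between the tips of the shut fingers; the grasp point (between the pads) lies 19 mm behind it (manip.tcp_to_grasp is the distance from the TCP to the grasp point, in m); z points along the fingers, y is the line along which they close (so a half turn about z gives the same grasp; the last joint's range is limited). The gripper opens to 85 mm and grips with 20 to 120 N. Pads are 22 mm wide; open, the fingers measure 114 mm over their backs; the gripper's body (76 mm by 85 mm) begins 54 mm behind the grasp point. The pads swing forward as they close: fully open they stand 13 mm farther back than shut.
Start: joints at [-1.331, 0.332, -0.065, 1.46, 0.022, 1.35, -0.088], TCP at [0.162, 0.604, 0.231] pointing down, gripper open.
Joint ranges: [-2.6, 2.6], [-0.5, 2.12], [-1.47, 1.34], [0.16, 2.42], [-1.27, 4.41], [0.06, 2.06], [-2.6, 2.6]. Speed limits (rad/s): [2.22, 2.22, 2.79, 2.79, 3.14, 3.14, 3.14].

### API

Orientations are given as a unit quaternion [x, y, z, w].
In Python, from workcell import manip gives the robot as it stands.
- The arm moves only by the shell command python3 -m jog 'ROWS' [FORCE]. ROWS is a JSON object of lists of equal length, an entry for each row: "offset": the shift along the world's x, y, z in m, a list of three; "yaw": the turn about the world's z in degrees; "jaw": the closure, from 0 (fully open) to 1 (shut). A call has 1 to 20 rows; each row shifts and turns the commanded pose from where the row before left it; what a row does not reach is not made up. A row lasts 1/12 s, in which the tool goes at most 41.7 mm and 7.16 degrees, less where a joint would pass 70% of its speed; a pose out of reach is approached as far as the arm can. A call is refused whole if a number of a shift passes 0.0417 or a number of a turn 7.16, either way. A call with a gripper value outside its range is refused whole. The fingers move at their own pace and stop on an object; FORCE is the grip in N (left out, the last holds). Time passes only in rows, so rows that do not move let the fingers close. It gives the time, the measured TCP pose, the force, the opening and the grip force at its end, in the units of the state.
- manip.get_obs(): the state, without advancing time (a new reading comes with each control period).
- manip.camera(name): name is "side" or "top" or "wrist"; returns a dict with "frame" (384x512x3 uint8, red, green, blue), "camera_matrix" (3x3 intrinsics, pixels), "eye" and "attitude" of the camera in the world; the wrist camera has in their place "hand_eye" (4x4, takes a point from camera to tool coordinates, whose origin is the TCP and whose axes are the flange's). Camera axes: x right, y up, looking along -z (the intrinsics and any distortion apply to the point x, -y, -z); pixel columns grow to the right and rows downward; lengths in m; the calibration is good to about 2 mm. A picture is of the moment at which its call begins: read the wrist's pose just before it. There is no depth.
- manip.hand_in(): hands the job in; it is judged then, once.
Trained networks look in a picture, given as the dict that the camera call returned (one of the last four; its "shot" number tells which), for a name from the list of things; names that differ only in an ending like _2 or _b are one class to them, and where a whole thing is asked for, a point or a joint stands for the part that bears it (a point fixed in the world has none). Each returns a list of dicts, best first, with "score" (0 to 1); they miss things now and then, are a little off and sometimes report something else, mostly with a low value. They report only what shows in the picture. A call takes as long as a camera call.
- manip.masks_of(picture, name): "region" (384x512 bool, what is visible of it).
- manip.tip_of(picture, name): "at" ([x, y, z] in m, in world coordinates, good to about 4 mm: a listed point, or the origin of a listed thing).
The state is a dict: "clock": time; "joint_pos": joint angles; "joint_velocities": joint speeds; "tau": joint torques, N m; "position": TCP position; "ee_rot": TCP orientation; "ft_force": force on the tool from outside, world axes, zero at the start; "torque": the same for the moment, N m; "grip_width": opening from 0.0 (shut) to 1.0 (fully open); "grasp_force": force on a finger pad.
Only numpy, scipy, OpenCV 4.12 (cv2) and the standard library are available. Lean on these libraries where they do the work, as an engineer would, in place of code of your own. Each camera call takes 0.05 s, during which the arm holds its last target. There are 200 camera calls.

### The job

Open the heavy steel lid of the small shielded sample chest with its opener: with the fingertips, first push the lock arm by its upright peg all the way round, so that it is out from beneath the lever, then press the long end of the lever down as far as it goes, onto its stop. Finish while still holding the lever fully down, so that the lid stays raised for a colleague to take out a vial. Do not touch the lid, do not lift the lever out of its fulcrum, and leave the bottle, the beaker and the tip box where they stand.

Things in the scene. Friction and masses are not known exactly. Their poses are not given: they have to be found in the camera images.
- opener: Fixed opener. Origin on the bench under the fulcrum axis; x along the lever to the chest, z up. Base plate 490 mm long, 8 thick; grey chest at x 105 to 215 mm, 160 wide, rim 82 high; two fulcrum cheeks at x 0, y +-22 to +-37, 112 high; sprung black rubber stop under the lever at x -200, top 46 high; lock post at x -130, y -52, 112 high. Offsets elsewhere are in this frame.
- fulcrum (a point): Centre of the fulcrum's open-topped pin slot, 100 mm above the bench over the opener's origin. Its axes are the opener's.
- lever: Loose aluminium bar, 385 mm long, 24 wide, 10 thick, 0.25 kg; its cross pin rests in the fulcrum's open slot. Origin on the pin axis, axes along the opener's at the start, though the bar lies tilted 0.30 rad, long end (-x) up; pressing turns it about y by about 0.55 rad. Short end 87 mm from the pin, under the lid's lip. Long end: flat plate 50 x 44 mm, centred 270 mm from the pin.
- lever_pad (a point): Centre of the upper face of the plate at the lever's long end, the place to press: about 185 mm above the bench at rest, 45 mm where the lever meets its sprung stop; it goes almost straight down (within 10 mm along x). Pressing takes about 2 to 6 N on the way; on the stop about 10 N sinks it some 6 mm more, then it is rigid. If released, the lid's weight brings it back up.
- lid_lip (a point): Middle of the upper front edge of the heavy steel lid (150 x 156 x 10 mm, 1.3 to 2.4 kg), the edge towards the fulcrum, over the lever's short end. The lid is hinged along the chest's far (+x) side, 148 mm from this edge. 98 mm above the bench when shut, about 143 mm when the lever meets its stop. The lid falls shut if the lever is let go.
- lock (a joint): Turn of the lock arm about its upright post: starts at 0 to 0.25 rad, inner end under the lever, blocking it; grows to its limit at 1.5 rad as the peg is pushed towards the opener's -x (away from the chest, towards the lever's long end). The lever can pass from about 1.0 rad. It stays where it is left (friction about 1 N at the peg).
- lock_peg (a point): Top of the upright peg (12 mm diameter, 36 tall, top 159 mm above the bench) on the outer end of the lock arm, 60 mm from the post's axis. The arm is a dark steel bar 130 mm long, 12 wide, upper face 123 mm above the bench. At joint value 0 the peg is at x -130, y -112 mm of the opener; at 1.5 at about x -190, y -56.
- reagent_bottle: Amber bottle, 60 mm diameter, 120 mm tall, loose bystander; origin at the centre of its underside.
- beaker: Glass beaker, 72 mm diameter, 85 mm tall, loose bystander; origin at the centre of its underside.
- tip_box: Closed pipette-tip box, 122 x 82 x 72 mm, white with a grey lid, loose bystander; origin at the centre of its underside.

How it is judged:
By the outcome, as a careful person would: the job done as asked, in the order asked, and still so for the second after the job is handed in, while the arm keeps its last pose, push and grip.
It also fails if it takes over 48 s, if anything falls off the work surface, if the arm or the gripper's body presses on something with over 40 N, if the wrist force passes 120 N, or if a joint passes its speed limit or range.

## Working session

There is one attempt and no reset: what is moved stays moved. The work goes in short steps, Python scripts to look and compute and a shell command to move; the robot and the scene stay as the last step left them, time stands still between calls to the robot, and variables do not carry over. Pictures are saved under pics/ and viewed, at most 10 in all, crops included, and the job is handed in when it is done.

```bash
mkdir -p pics; cat > h.py <<'E'
from workcell import manip
import cv2, numpy as np
def save(p,n): cv2.imwrite('pics/'+n,cv2.cvtColor(p['frame'],cv2.COLOR_RGB2BGR))
E
python3 - <<'E'
from h import *
ims=[]
for c in ("side","top"):
    p=manip.camera(c); ims.append(p['frame'])
    for n in ("opener","fulcrum","lever","lever_pad","lid_lip","lock_peg","reagent_bottle","beaker","tip_box"):
        try:
            r=manip.tip_of(p,n); print(c,n,[(np.round(d['at'],3).tolist(),round(d['score'],2)) for d in r[:2]])
        except Exception as e: print(n,e)
im=np.vstack(ims); cv2.imwrite('pics/a.png',cv2.resize(np.hstack(ims),(800,300))[:,:,::-1])
o=manip.get_obs(); print(o['position'],o['ee_rot'],o['clock'],o['ft_force'])
E
```

```text
side opener [([0.624, 0.067, 0.001], 0.86)]
side fulcrum [([0.624, 0.073, 0.103], 0.65)]
side lever [([0.623, 0.07, 0.1], 0.89)]
side lever_pad [([0.512, -0.161, 0.183], 0.68)]
side lid_lip [([0.66, -0.102, 0.157], 0.71), ([0.657, 0.132, 0.096], 0.58)]
side lock_peg [([0.661, -0.105, 0.159], 0.67)]
side reagent_bottle [([0.371, 0.243, 0.0], 0.79)]
side beaker [([0.78, -0.187, -0.004], 0.94)]
side tip_box [([0.653, -0.389, -0.0], 0.91)]
top opener [([0.629, 0.07, 0.0], 0.75)]
top fulcrum [([0.626, 0.07, 0.1], 0.59)]
top lever []
top lever_pad [([0.516, -0.16, 0.182], 0.55)]
top lid_lip [([0.658, 0.137, 0.096], 0.87), ([0.631, 0.072, 0.0], 0.22)]
top lock_peg [([0.665, -0.105, 0.161], 0.67)]
top reagent_bottle [([0.376, 0.242, -0.0], 0.9)]
top beaker [([0.781, -0.175, -0.0], 0.88)]
top tip_box [([0.655, -0.389, -0.001], 0.93)]
[0.16236774 0.60355178 0.23137696] [1.31022038e-01 9.91379454e-01 5.54052513e-05 5.82147426e-06] 1.0 [ 0.58262283 -0.62607876 -0.75138637]
```

View pics/a.png

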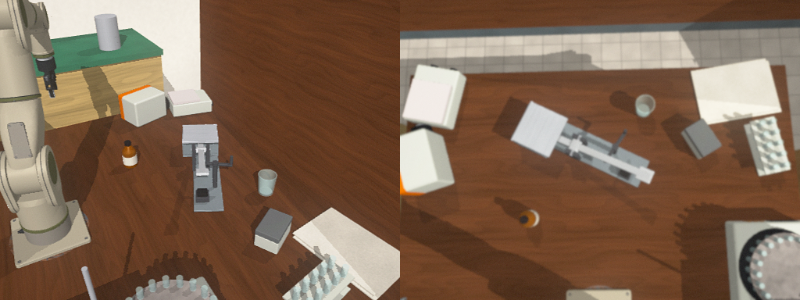

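The opener's x axis points at about 64° in the world, and the lock is at about 0.2 rad. First move: towards the chest side of the peg, high up, with the jaw shut.

```bash
python3 -m jog '{"offset":[[0.02,-0.0265,0.002],[0.02,-0.0265,0.002],[0.02,-0.0265,0.002],[0.02,-0.0265,0.002],[0.02,-0.0265,0.002],[0.02,-0.0265,0.002],[0.02,-0.0265,0.002],[0.02,-0.0265,0.002],[0.02,-0.0265,0.002],[0.02,-0.0265,0.002],[0.02,-0.0265,0.002],[0.02,-0.0265,0.002],[0.02,-0.0265,0.002],[0.02,-0.0265,0.002],[0.02,-0.0265,0.002],[0.02,-0.0265,0.002],[0.02,-0.0265,0.002],[0.02,-0.0265,0.002],[0.02,-0.0265,0.002],[0.02,-0.0265,0.002]],"yaw":[-1.1,-1.1,-1.1,-1.1,-1.1,-1.1,-1.1,-1.1,-1.1,-1.1,-1.1,-1.1,-1.1,-1.1,-1.1,-1.1,-1.1,-1.1,-1.1,-1.1],"jaw":[1,1,1,1,1,1,1,1,1,1,1,1,1,1,1,1,1,1,1,1]}' 40
```

```text
clock: 2.67
position: [0.5631, 0.0722, 0.2717]
ee_rot: [0.318, 0.948, 0.0, 0.0]
ft_force: [-0.2, -0.0, 0.3]
grip_width: -0.003
grasp_force: 0.0
```

```bash
python3 -m jog '{"offset":[[0.0146,-0.0194,0],[0.0146,-0.0194,0],[0.0146,-0.0194,0],[0.0146,-0.0194,0],[0.0146,-0.0194,0],[0.0146,-0.0194,0],[0.0146,-0.0194,0],[0.0146,-0.0194,-0.02],[0,0,-0.02],[0,0,-0.02]],"yaw":[0,0,0,0,0,0,0,0,0,0],"jaw":[1,1,1,1,1,1,1,1,1,1]}'
python3 - <<'E'
from h import *
for c in ("side","top","wrist"):
    p=manip.camera(c); save(p,c+'1.png')
    for n in ("lever_pad","lock_peg","fulcrum","lid_lip"):
        print(c,n,[(np.round(d['at'],3).tolist(),round(d['score'],2)) for d in manip.tip_of(p,n)[:2]])
a=cv2.imread('pics/side1.png')[120:300,200:400];b=cv2.imread('pics/wrist1.png')
cv2.imwrite('pics/b.png',np.hstack([cv2.resize(a,(400,300)),cv2.resize(b,(400,300))]))
E
```

```text
clock: 3.5
position: [0.6795, -0.0837, 0.2103]
ee_rot: [0.319, 0.948, -0.0, 0.0]
ft_force: [-0.4, 0.4, -0.7]
grip_width: -0.0
grasp_force: 0.0
side lever_pad [([0.508, -0.162, 0.183], 0.64)]
side lock_peg [([0.781, -0.186, -0.005], 0.71), ([0.661, -0.102, 0.159], 0.58)]
side fulcrum [([0.624, 0.074, 0.102], 0.62)]
side lid_lip [([0.655, 0.128, 0.098], 0.85)]
top lever_pad [([0.517, -0.165, 0.18], 0.69)]
top lock_peg []
top fulcrum [([0.626, 0.069, 0.1], 0.9)]
top lid_lip [([0.655, 0.132, 0.097], 0.59)]
wrist lever_pad []
wrist lock_peg [([0.665, -0.104, 0.159], 0.58)]
wrist fulcrum [([0.625, 0.066, 0.098], 0.35)]
wrist lid_lip []
```

View pics/b.png

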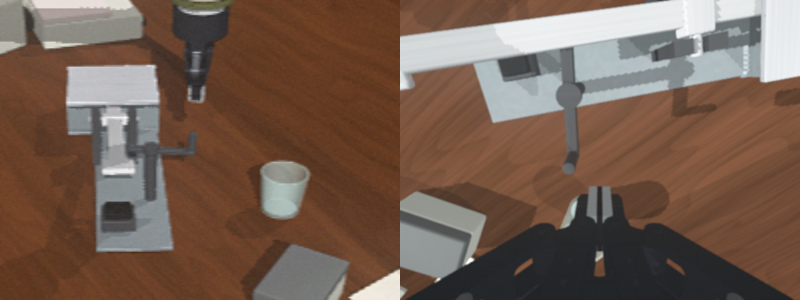

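```bash
python3 -m jog '{"offset":[[0,0,-0.019],[0,0,-0.019],[0,0,-0.019],[0,0,-0.018],[0,0,0]],"yaw":[0,0,0,0,0],"jaw":[1,1,1,1,1]}'
python3 - <<'E'
from h import *
O=np.array([.6252,.0705]); pad=np.array([.5135,-.162]); a=np.arctan2(*(O-pad)[::-1]); R=np.array([[np.cos(a),-np.sin(a)],[np.sin(a),np.cos(a)]])
pk=R.T@(np.array([.6635,-.104])-O); print(np.degrees(a),pk, np.arctan2(-130e-3-pk[0],-.052-pk[1]), np.hypot(-130e-3-pk[0],-.052-pk[1]))
d=.018; prev=manip.get_obs()['position'][:2]
for t in np.linspace(.2,1.55,13):
    q=R@(np.array([-.13-.06*np.sin(t),-.052-.06*np.cos(t)])+d*np.array([np.cos(t),-np.sin(t)]))+O
    print(round(t,2),q.round(4),(q-prev).round(4)); prev=q
E
```

```text
clock: 4.67
position: [0.6772, -0.0811, 0.1324]
ee_rot: [0.318, 0.948, -0.001, -0.003]
ft_force: [-0.7, 1.2, -0.5]
grip_width: -0.001
grasp_force: 0.0
64.33896880934678 [-0.14070371 -0.11008909] 0.1822196522691478 0.05906700838863824
0.2 [ 0.6745 -0.0911] [-0.0027 -0.0099]
0.31 [ 0.6717 -0.0975] [-0.0028 -0.0065]
0.43 [ 0.6681 -0.1036] [-0.0035 -0.0061]
0.54 [ 0.6639 -0.1093] [-0.0042 -0.0057]
0.65 [ 0.6591 -0.1144] [-0.0048 -0.0052]
0.76 [ 0.6538 -0.119 ] [-0.0054 -0.0046]
0.88 [ 0.6479 -0.1229] [-0.0058 -0.004 ]
0.99 [ 0.6417 -0.1262] [-0.0062 -0.0033]
1.1 [ 0.6351 -0.1288] [-0.0066 -0.0026]
1.21 [ 0.6283 -0.1306] [-0.0068 -0.0018]
1.32 [ 0.6214 -0.1316] [-0.007 -0.001]
1.44 [ 0.6143 -0.1318] [-0.007  -0.0002]
1.55 [ 0.6073 -0.1313] [-0.007   0.0006]
```

```bash
python3 -m jog '{"offset":[[-0.002,-0.004,0],[-0.0025,-0.004,0],[-0.003,-0.0065,0],[-0.0035,-0.006,0],[-0.004,-0.0055,0],[-0.005,-0.005,0],[-0.0055,-0.0045,0]],"yaw":[0,0,-6.4,-6.4,-6.4,-6.4,-6.4],"jaw":[1,1,1,1,1,1,1]}'
python3 - <<'E'
from h import *
p=manip.camera("side"); save(p,'side2.png')
print([(np.round(d['at'],3).tolist(),round(d['score'],2)) for d in manip.tip_of(p,"lock_peg")])
q=manip.camera("wrist"); save(q,'wrist2.png')
a=cv2.imread('pics/side2.png')[120:300,200:400];b=cv2.imread('pics/wrist2.png')
cv2.imwrite('pics/c.png',np.hstack([cv2.resize(a,(400,300)),cv2.resize(b,(400,300))]))
E
```

```text
clock: 5.25
position: [0.6548, -0.1182, 0.1384]
ee_rot: [0.569, 0.822, 0.001, 0.002]
ft_force: [4.7, -0.3, -2.2]
grip_width: -0.003
grasp_force: 1.8
[([0.635, -0.122, 0.159], 0.65)]
```

View pics/c.png

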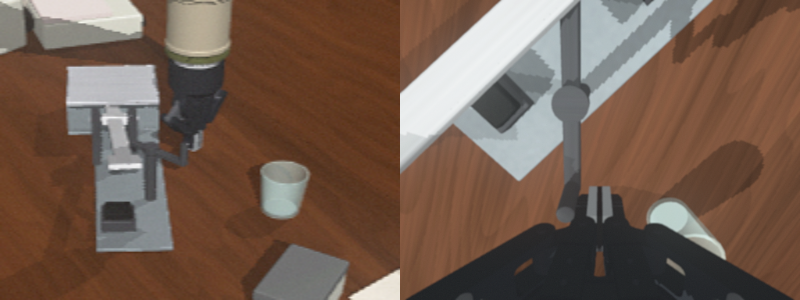

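The peg rests against the left finger and the lock is turning (peg at wrist-view (568,210)). Next, the rest of the arc.

```bash
python3 -m jog '{"offset":[[-0.006,-0.004,0],[-0.006,-0.0035,0],[-0.0065,-0.0025,0],[-0.007,-0.002,0],[-0.007,-0.001,0],[-0.007,0,0],[-0.007,0.0005,0],[-0.003,0.001,0],[0,0,0]],"yaw":[-6.4,-6.4,-6.4,-6.4,-6.4,-6.4,-4,0,0],"jaw":[1,1,1,1,1,1,1,1,1]}'
python3 - <<'E'
from h import *
for c in ("side","top","wrist"):
    p=manip.camera(c); save(p,c+'3.png')
    print(c,[(np.round(d['at'],3).tolist(),round(d['score'],2)) for d in manip.tip_of(p,"lock_peg")])
a=cv2.imread('pics/side3.png')[120:300,200:400];b=cv2.imread('pics/wrist3.png')
cv2.imwrite('pics/d.png',np.hstack([cv2.resize(a,(400,300)),cv2.resize(b,(400,300))]))
E
```

```text
clock: 6.15
position: [0.6095, -0.1298, 0.1382]
ee_rot: [0.825, 0.565, 0.004, 0.006]
ft_force: [26.8, -9.2, -16.6]
grip_width: -0.0
grasp_force: 14.2
side [([0.592, -0.122, 0.158], 0.64)]
top [([0.654, 0.135, 0.094], 0.24)]
wrist [([0.592, -0.122, 0.157], 0.84)]
```

View pics/d.png

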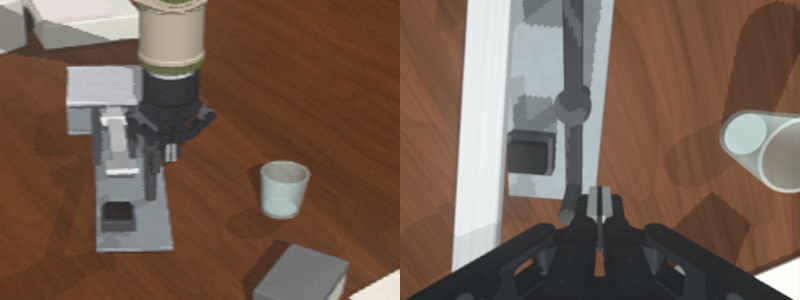

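Lock is on its limit (26 N, arm lying along the lever). Now back off, rise, and go over the pad.

```bash
python3 -m jog '{"offset":[[0.007,-0.001,0],[0.01,-0.002,0],[0,0,0.025],[0,0,0.025],[0,0,0.025],[0,0,0.025],[-0.022,-0.0065,0],[-0.022,-0.0065,0],[-0.022,-0.0065,0],[-0.022,-0.0065,0],[-0.022,-0.0065,0],[0,0,0],[0,0,0]],"yaw":[0,0,0,0,0,0,-2,-2.5,0,0,0,0,0],"jaw":[1,1,1,1,1,1,1,1,1,1,1,1,1]}'
python3 - <<'E'
from h import *
print(manip.get_obs()['position'])
for c in ("side","top","wrist"):
    p=manip.camera(c); save(p,c+'4.png')
    for n in ("lever_pad","lock_peg"):
        print(c,n,[(np.round(d['at'],3).tolist(),round(d['score'],2)) for d in manip.tip_of(p,n)])
a=cv2.imread('pics/side4.png')[120:300,200:400];b=cv2.imread('pics/wrist4.png')
cv2.imwrite('pics/e.png',np.hstack([cv2.resize(a,(400,300)),cv2.resize(b,(400,300))]))
E
```

```text
clock: 7.53
position: [0.5108, -0.1644, 0.2374]
ee_rot: [0.847, 0.531, 0.001, -0.0]
ft_force: [-0.3, 0.3, -0.7]
grip_width: 0.001
grasp_force: 0.0
[ 0.51084684 -0.16442305  0.23741322]
side lever_pad [([0.516, -0.161, 0.181], 0.56)]
side lock_peg [([0.593, -0.123, 0.157], 0.62)]
top lever_pad [([0.518, -0.164, 0.182], 0.98)]
top lock_peg [([0.627, 0.075, 0.001], 0.69), ([0.594, -0.123, 0.161], 0.61)]
wrist lever_pad []
wrist lock_peg [([0.596, -0.123, 0.16], 0.69)]
```

View pics/e.png

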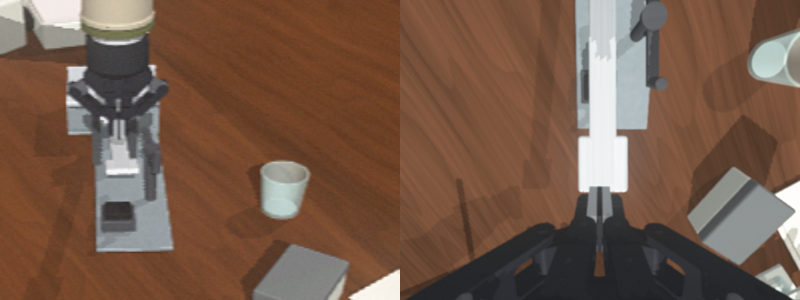

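```bash
python3 -m jog '{"offset":[[0,0,-0.015],[0,0,-0.015],[0,0,-0.012],[0,0,-0.008],[0,0,-0.008],[0,0,-0.01],[0,0,-0.01],[0,0,-0.01],[0,0,-0.01],[0,0,-0.01],[0,0,-0.01]],"yaw":[0,0,0,0,0,0,0,0,0,0,0],"jaw":[1,1,1,1,1,1,1,1,1,1,1]}'
```

```text
clock: 8.9
position: [0.511, -0.1644, 0.1173]
ee_rot: [0.848, 0.53, -0.0, 0.0]
ft_force: [-1.1, -1.7, 3.9]
grip_width: -0.0
grasp_force: 1.7
```

Lever is moving at about 4 N, so continue down towards the stop.

```bash
python3 -m jog '{"offset":[[0,0,-0.01],[0,0,-0.01],[0,0,-0.01],[0,0,-0.01],[0,0,-0.01],[0,0,-0.01],[0,0,-0.008],[0,0,-0.004],[0,0,0],[0,0,0]],"yaw":[0,0,0,0,0,0,0,0,0,0],"jaw":[1,1,1,1,1,1,1,1,1,1]}'
python3 - <<'E'
from h import *
for c in ("side","top"):
    p=manip.camera(c); save(p,c+'5.png')
    for n in ("lever_pad","lid_lip","lock_peg","fulcrum"):
        print(c,n,[(np.round(d['at'],3).tolist(),round(d['score'],2)) for d in manip.tip_of(p,n)])
E
```

```text
clock: 9.73
position: [0.511, -0.1643, 0.0461]
ee_rot: [0.848, 0.53, -0.0, 0.0]
ft_force: [-0.3, 0.8, 1.7]
grip_width: 0.002
grasp_force: 0.7
side lever_pad [([0.508, -0.164, 0.045], 0.54)]
side lid_lip []
side lock_peg [([0.591, -0.121, 0.156], 0.62)]
side fulcrum [([0.78, -0.187, -0.005], 0.54)]
top lever_pad []
top lid_lip [([0.662, 0.142, 0.144], 0.85)]
top lock_peg [([0.593, -0.124, 0.161], 0.63)]
top fulcrum [([0.626, 0.07, 0.1], 0.86)]
```

```bash
python3 -m jog '{"offset":[[0,0,-0.002],[0,0,-0.002],[0,0,-0.002],[0,0,-0.001],[0,0,0],[0,0,0]],"yaw":[0,0,0,0,0,0],"jaw":[1,1,1,1,1,1]}'
```

```text
clock: 10.73
position: [0.5122, -0.1635, 0.0401]
ee_rot: [0.848, 0.53, 0.001, 0.0]
ft_force: [-2.3, 2.7, 11.7]
grip_width: 0.0
grasp_force: 5.5
```

```bash
python3 -m jog '{"offset":[[0,0,-0.001],[0,0,-0.001],[0,0,-0.001],[0,0,0],[0,0,0],[0,0,0]],"yaw":[0,0,0,0,0,0],"jaw":[1,1,1,1,1,1]}'
```

```text
clock: 11.23
position: [0.5127, -0.1632, 0.0375]
ee_rot: [0.848, 0.531, 0.002, -0.0]
ft_force: [-2.2, 4.7, 16.2]
grip_width: -0.003
grasp_force: 7.4
```

```bash
python3 -m jog '{"offset":[[0,0,-0.001],[0,0,-0.001],[0,0,0],[0,0,0],[0,0,0]],"yaw":[0,0,0,0,0],"jaw":[1,1,1,1,1]}'
python3 - <<'E'
from h import *
for c in ("side","top","wrist"):
    p=manip.camera(c); save(p,c+'6.png')
    for n in ("lever_pad","lid_lip","lock_peg","fulcrum"):
        print(c,n,[(np.round(d['at'],3).tolist(),round(d['score'],2)) for d in manip.tip_of(p,n)])
o=manip.get_obs();print(o['position'],o['ft_force'])
a=cv2.imread('pics/side6.png')[120:300,200:400];b=cv2.imread('pics/wrist6.png')
cv2.imwrite('pics/f.png',np.hstack([cv2.resize(a,(400,300)),cv2.resize(b,(400,300))]))
E
```

```text
clock: 11.65
position: [0.513, -0.1629, 0.0359]
ee_rot: [0.848, 0.531, 0.002, -0.0]
ft_force: [-3.5, 6.8, 19.9]
grip_width: -0.002
grasp_force: 9.2
side lever_pad [([0.511, -0.165, 0.036], 0.5)]
side lid_lip []
side lock_peg [([0.589, -0.123, 0.16], 0.45)]
side fulcrum []
top lever_pad []
top lid_lip [([0.662, 0.14, 0.146], 0.59)]
top lock_peg [([0.593, -0.126, 0.164], 0.84)]
top fulcrum [([0.624, 0.07, 0.101], 0.91)]
wrist lever_pad []
wrist lid_lip []
wrist lock_peg []
wrist fulcrum []
[ 0.51302367 -0.16289714  0.03589861] [-4.06244377  6.38903734 20.35829822]
```

View pics/f.png

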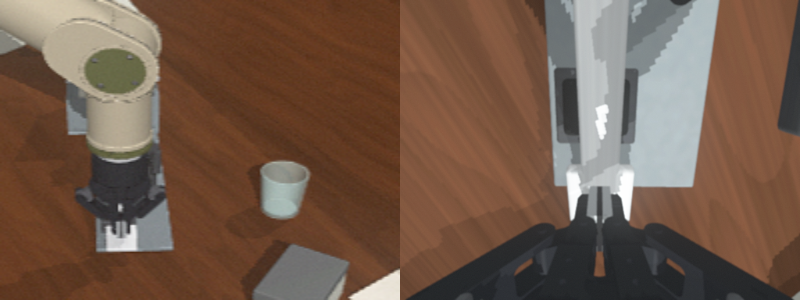

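```bash
python3 -m jog '{"offset":[[0,0,-0.001],[0,0,0],[0,0,0],[0,0,0]],"yaw":[0,0,0,0],"jaw":[1,1,1,1]}'
python3 - <<'E'
from h import *
for c in ("side","top"):
    p=manip.camera(c)
    for n in ("lever","reagent_bottle","beaker","tip_box"):
        print(c,n,[(np.round(d['at'],3).tolist(),round(d['score'],2)) for d in manip.tip_of(p,n)[:1]])
cv2.imwrite('pics/g.png',cv2.resize(p['frame'][100:260,120:350],(690,480))[:,:,::-1])
o=manip.get_obs();print(o['position'],o['ft_force'])
E
```

```text
clock: 12.73
position: [0.5132, -0.1629, 0.0355]
ee_rot: [0.848, 0.531, 0.002, -0.0]
ft_force: [-5.7, 7.8, 29.0]
grip_width: 0.004
grasp_force: 13.5
side lever []
side reagent_bottle [([0.37, 0.245, 0.003], 0.68)]
side beaker [([0.78, -0.184, -0.002], 0.75)]
side tip_box [([0.653, -0.392, 0.002], 0.73)]
top lever [([0.625, 0.069, 0.099], 0.87)]
top reagent_bottle [([0.378, 0.243, -0.002], 0.84)]
top beaker [([0.779, -0.18, -0.002], 0.84)]
top tip_box [([0.655, -0.385, -0.003], 0.9)]
[ 0.51320639 -0.16292107  0.03550107] [-5.18936424  7.22412588 29.41965787]
```

View pics/g.png

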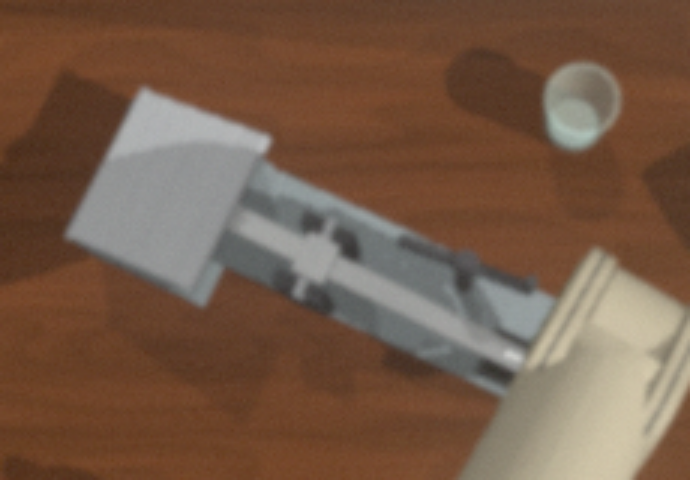

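The lever is on its hard stop: the last millimetre commanded gave 0.4 mm and +9 N. The pin is seated at the cheeks (picture (318,258)) and the lid is raised. I'll ease slightly so the pin isn't levered up, then hand in.

```bash
python3 -m jog '{"offset":[[0,0,0.0005],[0,0,0],[0,0,0],[0,0,0],[0,0,0],[0,0,0]],"yaw":[0,0,0,0,0,0],"jaw":[1,1,1,1,1,1]}'
```

```text
clock: 13.73
position: [0.5131, -0.1629, 0.0357]
ee_rot: [0.848, 0.531, 0.002, -0.0]
ft_force: [-4.6, 6.6, 24.7]
grip_width: -0.001
grasp_force: 11.2
```

```bash
python3 -c "
from workcell import manip
print(manip.hand_in())"
```

```text
the job is handed in; nothing more can be done
None
```

I turned the lock arm round to its limit, then pressed the lever down onto its stop and handed in while still holding it there at about 25 N, with the lid raised; the bottle, beaker and tip box have not moved.

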